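# Clamp a water meter under the hold-down clamp

### The arm

A 7-joint arm with a two-finger parallel gripper is mounted at the origin on the work surface. World frame = base frame: x ahead of the robot, y to its left, z up, the work surface at z = 0. Lengths are in m, angles in rad, forces in N, time in s.
With the tool pointing down it reaches from about 0.35 to 0.9 m from the base axis. Payload 8.1 kg.
Tool frame: the origin (TCP) lies midway between the tips of the shut fingers; the grasp point (between the pads) lies 19 mm behind it; z points along the fingers, y is the line along which they close (so a half turn about z gives the same grasp; the last joint's range is limited). The gripper opens to 92 mm and grips with 3 to 60 N. Pads are 19 mm wide; open, the fingers measure 130 mm over their backs; the gripper's body (75 mm by 190 mm) begins 47 mm behind the grasp point.
Start: joints at [-1.434, 0.434, 0.025, 1.573, -0.012, 1.134, -0.075], TCP at [0.148, 0.607, 0.227] pointing down, gripper open.
Joint ranges: [-2.62, 2.62], [-0.44, 2.09], [-1.27, 1.32], [0.08, 2.57], [-1.32, 4.46], [0.12, 2], [-2.74, 2.74]. Speed limits (rad/s): [2.22, 2.22, 3.01, 3.01, 3.14, 3.14, 3.14].

### API

Orientations are given as a rotation vector (axis times angle).
In Python, from cell import arm gives the robot as it stands.
- The arm moves only by the tool carry_out, never from a script. Its arguments are lists of equal length, an entry for each row: "claw": the finger opening in cm, from 0 to 9.18; "delta_pos": the shift along the tool's x, y, z in cm, a list of three; "angular": the turn, a rotation vector about the tool's x, y, z in rad, a list of three. In form: {"claw": [claw, ...], "delta_pos": [[dx, dy, dz], ...], "angular": [[ax, ay, az], ...]}. A call has 1 to 20 rows; each row shifts and turns the commanded pose from where the row before left it, along the tool's axes as they then stand; what a row does not reach is not made up. A row lasts 1/10 s, in which the tool goes at most 50 mm and 8.59 degrees, less where a joint would pass 70% of its speed; a pose out of reach is approached as far as the arm can. A call with a gripper value outside its range is refused whole. The fingers move at their own pace and stop on an object; "force" is the grip in N (left out, the last holds). Time passes only in rows, so rows that do not move let the fingers close. It gives the time, the measured TCP pose, the force, the opening and the grip force at its end, in the units of the state.
- arm.observe(): the state, without advancing time (a new reading comes with each control period).
- arm.get_image(name): name is "side" or "top"; returns a dict with "frame" (420x560x3 uint8, red, green, blue), "mtx" (3x3 intrinsics, pixels), "dist" ([k1, k2, p1, p2, k3] as OpenCV has them; the pictures are not rectified), "T" (4x4, takes a point from camera to world coordinates). Camera axes: x right, y down, z forward; pixel columns grow to the right and rows downward; lengths in m; the calibration is good to about 2 mm. A picture is of the moment at which its call begins. There is no depth.
- arm.sign_off(): hands the job in; it is judged then, once.
Trained networks look in a picture, given as the dict that the camera call returned (one of the last four; its "shot" number tells which), for a name from the list of things; names that differ only in an ending like _2 or _b are one class to them, and where a whole thing is asked for, a point or a joint stands for the part that bears it (a point fixed in the world has none). Each returns a list of dicts, best first, with "conf" (0 to 1); they miss things now and then, are a little off and sometimes report something else, mostly with a low value. They report only what shows in the picture. A call takes as long as a camera call. They do not tell look-alikes from the thing itself.
- arm.look_for(label, picture): "centre" ([column, row] as shares, 0 to 1, of the picture: columns of its width, rows of its height, amid what is visible of it).
- arm.trace(label, picture): "region" (420x560 bool, what is visible of it) and "centre" ([column, row] as shares, 0 to 1, of the picture: columns of its width, rows of its height, amid what is visible of it).
- arm.place_of(label, picture): "centre" ([column, row] as shares, 0 to 1, of the picture: columns of its width, rows of its height: a listed point, or the origin of a listed thing).
The state is a dict: "clock": time; "joints": joint angles; "dq": joint speeds; "joint_efforts": joint torques, N m; "position": TCP position; "ee_rot": TCP orientation; "force": force on the tool from outside, world axes, zero at the start; "ft_torque": the same for the moment, N m; "width": opening from 0.0 (shut) to 1.0 (fully open); "gripper_force": force on a finger pad.
Only numpy, scipy, OpenCV 4.12 (cv2) and the standard library are available. Lean on these libraries where they do the work, as an engineer would, in place of code of your own. Each camera call takes 0.05 s, during which the arm holds its last target. There are 200 camera calls.

### The job

Clamp the water meter for work: push the raised free jaw of the hold-down clamp gently down its bar until its foot lands on the meter and the jaw tips and binds on the bar, and only then screw the wooden T-handle clockwise until the meter is held firmly, about 60 N at the foot, without crushing it. Leave the meter where it stands, leave the other things on the bench alone, and let go at the end.

Things in the scene. Friction and masses are not known exactly. Their poses are not given: they have to be found in the camera images.
- clamp: Hold-down clamp, bolted to the bench: grey base plate 260 (x) x 150 x 20 mm. Origin: centre of its underside, z up. A flat steel bar (20 mm in x, 12 in y, top 200 mm above the bench) stands at x = +45 mm, y = 0. The dark free jaw rides on it; its arm (22 mm wide) reaches 85 mm towards -x, to the screw axis at x = -40, y = 0, over the meter.
- jaw_slide (a joint): How far (m) the free jaw is slid down the bar; 0 = top, at most 0.060. Rubbing holds the jaw (about 0.65 kg in all) where it is left; 3 to 5 N more pushes it down. The foot meets the meter at about 0.035 - 0.0024 x screw; pushed on at the tab, the collar goes some 4 mm farther while the jaw tips.
- jaw_tilt (a joint): Tip (rad) of the free jaw on the bar: 0 level, grows as the collar sinks while the foot is held up. The jaw has 1.25 mm of play on the bar: it stays at 0 until the foot rests on the meter, then tips as the collar is pushed on; at about 0.05 its pins bite on the bar and the push rises steeply. Over 0.03 counts as bound. It stays tipped when let go; screwing tight tips it on to 0.07 to 0.09.
- jaw_tab: Thumb tab on the back of the free jaw's collar, beyond the bar from the screw: steel plate 30 (x) x 32 (y) x 12 mm, the place to push the jaw down with closed fingertips. Origin: centre of its flat top, 35 mm from the bar's axis, 184 mm above the bench at jaw_slide 0. When bound, the bar's top is about 55 mm above it. 11 to 20 N is enough; over 50 N bends it.
- screw (a joint): Turn (rad) of the screw, 0 to 6.2, growing clockwise seen from above (tightening); 2.4 mm down per rad. The handle drives it through a torsion spring (1.5 N m per rad) and lags it a little. Moment to feel about the screw axis with the handle held after a turn: 0.13 to 0.17 N m when free, 0.0024 N m more per N of clamping force, so about 0.28 to 0.3 at 60 N. The screw stays when let go.
- handle_grip (a point): Centre of the wooden T-handle on top of the screw, a bar 62 mm long, 14 mm wide, 22 mm high; x along the bar, z up along the screw axis. 211 mm above the bench with jaw_slide and screw at 0. Under it 24 mm is free down to the jaw's arm with the screw at 0 (2.4 mm less per rad). With the foot on the meter the handle keeps its height while it is turned.
- foot: Round steel pressing foot, 32 mm across, 12 mm high, at the lower end of the screw, carried on a stiff spring in the spindle so that the clamping force builds up gradually. Origin: centre of its flat underside.
- meter: Water meter body, loose, 0.9 kg, standing on the clamp's base plate under the foot: blue round case 76 mm across with a brass cap 72 mm across, 70 mm high in all, two pipe stubs 28 mm thick (33 mm at the ends) along its y, each reaching 75 mm from its axis. Origin: centre of its underside, 20 mm above the bench; z up.
- brass_ring: Loose brass ring, 72 mm across, 24 mm high, a bystander. Origin: centre of its underside.
- tub: Loose blue plastic tub, 80 mm across, 75 mm high, a bystander. Origin: centre of its underside.
- wrench: Loose steel wrench lying on the bench, a bystander. Origin on its underside.
- grease_tin: Loose white tin, 68 mm across, 60 mm high, a bystander. Origin: centre of its underside.
Not all that is in view belongs to the job. There is more than one size of the meter; the one meant has the size given above.

How it is judged:
By the outcome, as a careful person would: the job done as asked, in the order asked, and still so for the second after the job is handed in, with the robot touching nothing.
It also fails if it takes over 67 s, if anything falls off the work surface, if the arm or the gripper's body presses on something with over 40 N, if the wrist force passes 120 N, or if a joint passes its speed limit or range.

## Working session

There is one attempt and no reset: what is moved stays moved. The work goes in short steps, Python scripts to look and compute and a tool call to move; the robot and the scene stay as the last step left them, time stands still between calls to the robot, and variables do not carry over. Pictures are saved under pics/ and viewed, at most 10 in all, crops included, and the job is handed in when it is done.

Besides the shell and the picture viewer there is one more tool, called after ">>>" by a JSON object that holds its "fn" and its "kwargs", one argument or row to a line. carry_out: Moves the arm, as the interface text tells. Its arguments: {"type":"object","properties":{"claw":{"type":"array","items":{"type":"number"}},"delta_pos":{"type":"array","items":{"type":"array","items":{"type":"number"}}},"angular":{"type":"array","items":{"type":"array","items":{"type":"number"}}},"force":{"type":"number"}},"required":["claw","delta_pos","angular"]}

```bash
mkdir -p pics; cat > h.py <<'E'
import numpy as np, cv2
from cell import arm
def ray(p,c):
    uv=np.array(c)*[560,420]
    n=cv2.undistortPoints(np.array([[uv]],float),np.array(p["mtx"]),np.array(p["dist"]))[0,0]
    T=np.array(p["T"]); return T[:3,3],T[:3,:3]@np.r_[n,1]
def atz(p,c,z):
    o,d=ray(p,c); return o+d*(z-o[2])/d[2]
def tri(p,a,q,b):
    o1,d1=ray(p,a);o2,d2=ray(q,b)
    s=np.linalg.lstsq(np.c_[d1,-d2],o2-o1,rcond=None)[0]
    A=o1+s[0]*d1;B=o2+s[1]*d2
    return (A+B)/2,np.linalg.norm(A-B)
def proj(p,X):
    T=np.linalg.inv(np.array(p["T"]))
    r=cv2.Rodrigues(T[:3,:3])[0]
    return cv2.projectPoints(np.array(X,float).reshape(-1,1,3),r,T[:3,3],np.array(p["mtx"]),np.array(p["dist"]))[0][:,0]
def save(p,n): cv2.imwrite(f"pics/{n}.png",np.array(p["frame"])[:,:,::-1])
E
python3 - <<'E'
from h import *
np.set_printoptions(precision=4,suppress=True)
s=arm.observe();print(s)
P={n:arm.get_image(n) for n in("side","top")}
for n in P: save(P[n],n+"0"); print(n,np.array(P[n]["T"]))
for l in["clamp","jaw_tab","handle_grip","foot","meter"]:
    R={}
    for n in P:
        r=arm.place_of(l,P[n]);R[n]=r
        print(l,n,[(np.round(np.array(x["centre"])*[560,420],1),round(x["conf"],2)) for x in r])
    if R["side"] and R["top"]: print("  tri",tri(P["side"],R["side"][0]["centre"],P["top"],R["top"][0]["centre"]))
E
```

```text
{'clock': 0.0, 'joints': array([-1.4336,  0.4353,  0.025 ,  1.5741, -0.0116,  1.134 , -0.0751]), 'dq': array([-0.0009, -0.0001, -0.0003, -0.0003,  0.0007, -0.0005, -0.0017]), 'joint_efforts': array([  0.0009, -66.7853,   0.9854, -31.4458,  -0.0604,   0.0428,
         0.0002]), 'position': array([0.1484, 0.6066, 0.2259]), 'ee_rot': array([-0.3759, -3.119 ,  0.0026]), 'force': array([-0.2414,  0.2471,  0.1233]), 'ft_torque': array([ 0.0255,  0.014 , -0.013 ]), 'gripper_force': 0.0, 'width': 0.9999049874840689}
side [[ 0.8255 -0.4455  0.3465  0.0853]
 [-0.5642 -0.6371  0.5251 -0.6895]
 [-0.0131 -0.629  -0.7773  1.1316]
 [ 0.      0.      0.      1.    ]]
top [[-0.0277 -0.9945  0.1006  0.3985]
 [-0.9996  0.0272 -0.0069 -0.0284]
 [ 0.0041 -0.1008 -0.9949  1.4902]
 [ 0.      0.      0.      1.    ]]
clamp side [(array([292.2, 244.4]), 0.57)]
clamp top [(array([283.6, 214.5]), 0.55)]
  tri (array([ 0.5442, -0.0499, -0.0136]), np.float64(0.0017691910469185925))
jaw_tab side [(array([314.1, 194.3]), 0.48)]
jaw_tab top [(array([287.5, 177.3]), 0.59), (array([287.8, 227.1]), 0.57)]
  tri (array([ 0.6157, -0.0585,  0.1903]), np.float64(0.005235093611347024))
handle_grip side [(array([278.3, 208.1]), 0.61), (array([230.2, 150.9]), 0.22)]
handle_grip top [(array([286.1, 227.7]), 0.65)]
  tri (array([ 0.492 , -0.0528,  0.2079]), np.float64(0.0021145995278127054))
foot side [(array([281.2, 227.2]), 0.38)]
foot top []
meter side [(array([285.3, 248.3]), 0.65), (array([278.6, 328.3]), 0.62)]
meter top [(array([201.7, 273.1]), 0.95), (array([361.3, 282.5]), 0.93), (array([411.1, 227.6]), 0.66), (array([125.1, 251.2]), 0.64), (array([286.5, 227.4]), 0.58)]
  tri (array([ 0.4769,  0.1161, -0.1414]), np.float64(0.2558223793971013))
```

View pics/side0.png

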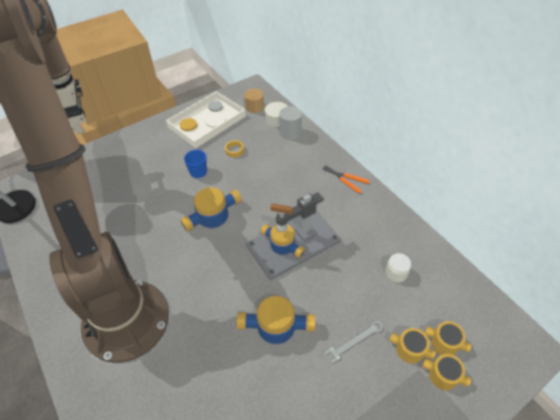

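View pics/top0.png

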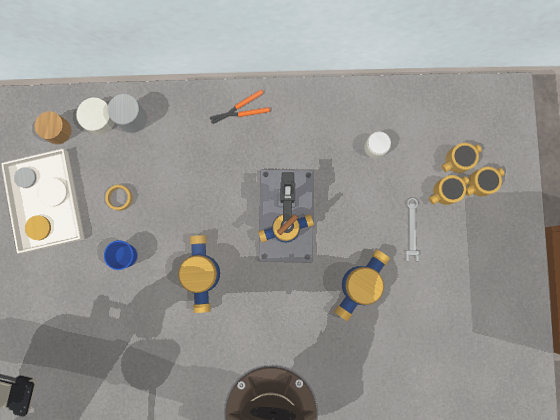

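The top view shows the clamp at about (286,215), with the handle at (287,227) and the tab side at (288,178). Large look-alike meters stand at (200,273) and (364,286). I need the handle angle and the clamp yaw next.

```bash
python3 - <<'E'
from h import *
np.set_printoptions(precision=4,suppress=True)
t=arm.get_image("top");s=arm.get_image("side")
a=cv2.resize(np.array(t["frame"])[160:270,240:330],None,fx=5,fy=5,interpolation=cv2.INTER_CUBIC)
b=cv2.resize(np.array(s["frame"])[180:280,235:345],None,fx=3,fy=5.5,interpolation=cv2.INTER_CUBIC)
b=cv2.resize(b,(345,314))
cv2.imwrite("pics/crop1.png",np.hstack([a,cv2.copyMakeBorder(b,0,550-314,0,0,cv2.BORDER_CONSTANT)])[:,:,::-1])
for l in["handle_grip","jaw_tab","clamp"]:
  for n,p in(("t",t),("s",s)):
    for x in arm.place_of(l,p)[:2]: print(l,n,np.array(x["centre"])*[560,420],x["conf"])
# wooden pixels in top handle
hsv=cv2.cvtColor(np.array(t["frame"])[205:245,265:310],cv2.COLOR_RGB2HSV)
print(hsv[::3,::4].tolist()[5:10])
r=arm.trace("clamp",t)
for x in r[:1]:
    m=x["region"].astype(np.uint8);print(m.sum(),cv2.minAreaRect(cv2.findNonZero(m)))
E
```

```text
handle_grip t [291.48  224.784] 0.49
handle_grip s [278.096 208.908] 0.43
jaw_tab t [291.704 178.5  ] 0.65
jaw_tab t [120.904 197.61 ] 0.56
jaw_tab s [315.224 194.208] 0.49
clamp t [283.192 215.418] 0.76
clamp s [295.12  245.112] 0.6
[[[125, 12, 124], [105, 8, 123], [120, 10, 124], [20, 145, 200], [21, 147, 208], [83, 13, 76], [13, 141, 146], [12, 137, 156], [85, 18, 83], [109, 136, 101], [110, 162, 113], [20, 144, 189]], [[125, 12, 123], [125, 12, 123], [20, 80, 111], [20, 142, 197], [30, 7, 75], [13, 129, 136], [13, 139, 160], [20, 108, 125], [20, 148, 193], [110, 143, 121], [110, 148, 114], [20, 146, 212]], [[108, 10, 123], [120, 10, 103], [20, 151, 181], [20, 142, 200], [9, 40, 82], [13, 139, 160], [13, 107, 117], [105, 48, 75], [20, 144, 189], [110, 141, 110], [109, 142, 97], [20, 132, 155]], [[110, 45, 85], [110, 121, 101], [19, 151, 176], [20, 144, 204], [13, 135, 153], [13, 142, 151], [90, 3, 81], [20, 148, 223], [20, 144, 228], [120, 9, 110], [128, 9, 112], [114, 10, 131]], [[110, 139, 108], [109, 134, 120], [90, 16, 82], [17, 137, 160], [12, 136, 158], [20, 50, 117], [19, 106, 123], [20, 144, 222], [20, 150, 196], [120, 5, 110], [114, 10, 132], [110, 12, 132]]]
763 ((287.0, 203.0), (62.0, 18.0), 90.0)
```

View pics/crop1.png

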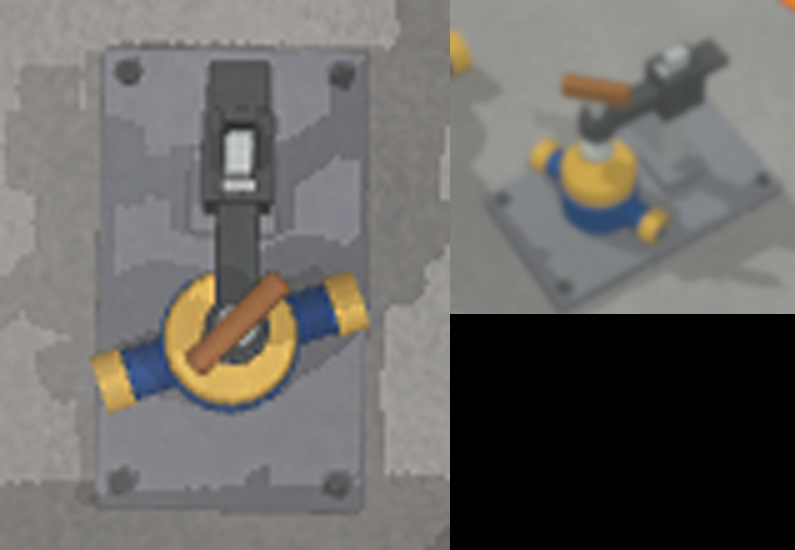

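```bash
python3 - <<'E'
from h import *
np.set_printoptions(precision=4,suppress=True)
t=arm.get_image("top")
f=lambda c,z: atz(t,(((np.array(c)+.5)/5-.5+[240,160])/[560,420]),z)
K=[f(c,.02) for c in[(104,47),(370,47),(362,508),(96,508)]]
C=np.mean(K,0);d=(K[0]+K[1]-K[2]-K[3])/2;yaw=np.arctan2(d[1],d[0])
print("clamp",C,"yaw",yaw,np.linalg.norm(d),np.linalg.norm(K[0]-K[1]))
e=np.array([np.cos(yaw),np.sin(yaw),0])
print("screw",C-.04*e,"tab",C+.08*e,"bar",C+.045*e)
a,b=f((283,280),.222),f((195,369),.222)
print("handle",(a+b)/2,np.linalg.norm(a-b),np.arctan2(*(a-b)[[1,0]]),a,b)
print("bar top",f((239,153),.2),"tab edges",f((240,60),.184))
w=cv2.inRange(cv2.cvtColor(np.array(t["frame"]),cv2.COLOR_RGB2HSV),(8,100,80),(15,190,190))
w[:205]=0;w[245:]=0;w[:,:265]=0;w[:,310:]=0
r=cv2.minAreaRect(cv2.findNonZero(w));print(r)
for c in(r[0],):print(atz(t,np.array(c)/[560,420],.222))
s=arm.get_image("side")
for n in(t,s): print(proj(n,[C-.04*e+[0,0,.191],C+.08*e+[0,0,.164]]))
E
```

```text
clamp [ 0.541  -0.0572  0.02  ] yaw -0.04627192241284574 0.25932391687368567 0.15023804947357747
screw [ 0.501  -0.0553  0.02  ] tab [ 0.6209 -0.0609  0.02  ] bar [ 0.5859 -0.0592  0.02  ]
handle [ 0.4977 -0.0554  0.222 ] 0.06044700626151599 -0.8066765138678065 [ 0.5186 -0.0772  0.222 ] [ 0.4767 -0.0336  0.222 ]
bar top [ 0.5842 -0.0583  0.2   ] tab edges [ 0.6335 -0.0606  0.184 ]
((287.2500305175781, 224.25001525878906), (4.949747085571289, 24.041629791259766), 45.0)
[ 0.4982 -0.055   0.222 ]
[[287.248  223.4527]
 [287.8631 176.5602]]
[[281.1733 206.5563]
 [316.8479 195.3   ]]
```

>>> {"fn": "carry_out", "kwargs": {
  "claw": [0, 0, 0, 0, 0, 0, 0, 0, 0, 0, 0, 0, 0, 0, 0, 0, 0, 0, 0, 0],
  "delta_pos": [
    [-3.08, -2.68, -0.3],
    [-3.08, -2.68, -0.3],
    [-3.08, -2.68, -0.3],
    [-3.08, -2.68, -0.3],
    [-3.08, -2.68, -0.3],
    [-3.08, -2.68, -0.3],
    [-3.08, -2.68, -0.3],
    [-3.08, -2.68, -0.3],
    [-3.08, -2.68, -0.3],
    [-3.08, -2.68, -0.3],
    [-3.08, -2.68, -0.3],
    [-3.08, -2.68, -0.3],
    [-3.08, -2.68, -0.3],
    [-3.08, -2.68, -0.3],
    [-3.08, -2.68, -0.3],
    [-3.08, -2.68, -0.3],
    [-3.08, -2.68, -0.3],
    [-3.08, -2.68, -0.3],
    [-3.08, -2.68, -0.3],
    [-3.08, -2.68, -0.3]
  ],
  "angular": [
    [0, 0, 0],
    [0, 0, 0],
    [0, 0, 0],
    [0, 0, 0],
    [0, 0, 0],
    [0, 0, 0],
    [0, 0, 0],
    [0, 0, 0],
    [0, 0, 0],
    [0, 0, 0],
    [0, 0, 0],
    [0, 0, 0],
    [0, 0, 0],
    [0, 0, 0],
    [0, 0, 0],
    [0, 0, 0],
    [0, 0, 0],
    [0, 0, 0],
    [0, 0, 0],
    [0, 0, 0]
  ],
  "force": 20
}}

```text
clock: 3.15
position: [0.6203, -0.0612, 0.2869]
ee_rot: [0.375, 3.119, 0.0]
force: [0.6, 0.0, 0.0]
width: 0.007
gripper_force: 0.0
```

```bash
cat >> h.py <<'E'
from scipy.spatial.transform import Rotation as Ro
def go(target,yaw_y=None):
    """residual move (tool cm) to target, and tool-z turn so that tool y points at yaw_y"""
    s=arm.observe();R=Ro.from_rotvec(s["ee_rot"]).as_matrix()
    print("t",round(s["clock"],2),"pos",s["position"],"j",np.round(s["joints"],2))
    print("z",R[:,2],"yang",np.arctan2(R[1,1],R[0,1]),"F",s["force"],"M",s["ft_torque"],s["width"],s["gripper_force"])
    print("d cm tool",R.T@(np.array(target)-s["position"])*100)
    if yaw_y is not None:
        W=np.array([[np.sin(yaw_y),np.cos(yaw_y),0],[-np.cos(yaw_y),np.sin(yaw_y),0],[0,0,-1]])
        W[:,0]=np.cross(W[:,1],[0,0,-1]); print("turn",Ro.from_matrix(R.T@W).as_rotvec())
np.set_printoptions(precision=4,suppress=True)
E
python3 -c "
from h import *
go([.6185,-.0605,.20],1.5245)"
```

```text
t 3.15 pos [ 0.6203 -0.0612  0.2869] j [-0.29  0.41  0.44  1.51 -0.18  1.26  1.51]
z [ 0.0003  0.0002 -1.    ] yang 1.3313605642286568 F [0.6281 0.0232 0.0196] M [ 0.0254 -0.0263  0.0073] 0.0068340473162442055 0.0
d cm tool [0.1973 0.0227 8.6929]
turn [ 0.0003  0.0003 -0.1931]
```

>>> {"fn": "carry_out", "kwargs": {
  "claw": [0, 0, 0, 0, 0, 0, 0, 0],
  "delta_pos": [
    [0.2, 0, 2],
    [0, 0, 2],
    [0, 0, 2],
    [0, 0, 1.5],
    [0, 0, 1.2],
    [0, 0, 0.4],
    [0, 0, 0.4],
    [0, 0, 0]
  ],
  "angular": [
    [0, 0, -0.1],
    [0, 0, -0.093],
    [0, 0, 0],
    [0, 0, 0],
    [0, 0, 0],
    [0, 0, 0],
    [0, 0, 0],
    [0, 0, 0]
  ]
}}

```text
clock: 3.95
position: [0.6177, -0.0594, 0.1918]
ee_rot: [0.074, 3.141, 0.0]
force: [0.5, -0.2, -0.4]
width: 0.002
gripper_force: 0.0
```

```bash
python3 - <<'E'
from h import *
go([.6185,-.0605,.184],1.5245)
s=arm.get_image("side");t=arm.get_image("top")
a=cv2.resize(np.array(s["frame"])[160:280,240:360],None,fx=3,fy=3,interpolation=cv2.INTER_CUBIC)
b=cv2.resize(np.array(t["frame"])[150:270,230:350],None,fx=3,fy=3,interpolation=cv2.INTER_CUBIC)
cv2.imwrite("pics/c2.png",np.hstack([a,b])[:,:,::-1])
E
```

```text
t 3.95 pos [ 0.6177 -0.0594  0.1918] j [-0.25  0.47  0.37  1.65 -0.19  1.06  1.71]
z [ 0.0002  0.     -1.    ] yang 1.5239836504009603 F [ 0.506  -0.2258 -0.3504] M [0.0269 0.037  0.0022] 0.0024388600953008 0.0
d cm tool [-0.0894 -0.1102  0.7822]
turn [ 0.      0.0002 -0.0005]
```

View pics/c2.png

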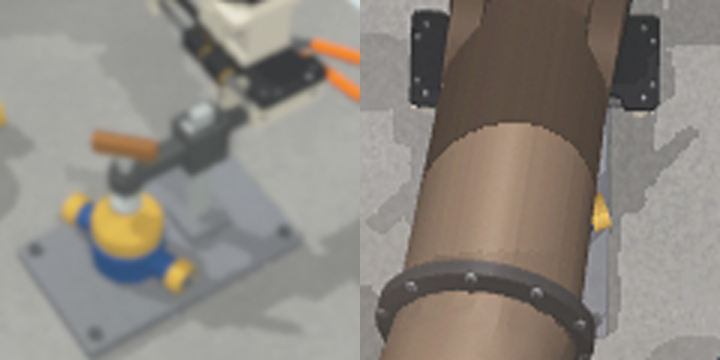

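The side crop shows the closed fingertips just above the tab, behind the bar. I'll feel for contact.

>>> {"fn": "carry_out", "kwargs": {
  "claw": [0, 0, 0, 0, 0, 0, 0, 0],
  "delta_pos": [
    [-0.05, -0.1, 0.2],
    [0, 0, 0.2],
    [0, 0, 0.2],
    [0, 0, 0.2],
    [0, 0, 0.2],
    [0, 0, 0.2],
    [0, 0, 0.2],
    [0, 0, 0]
  ],
  "angular": [
    [0, 0, 0],
    [0, 0, 0],
    [0, 0, 0],
    [0, 0, 0],
    [0, 0, 0],
    [0, 0, 0],
    [0, 0, 0],
    [0, 0, 0]
  ]
}}

```text
clock: 4.85
position: [0.6187, -0.0604, 0.1777]
ee_rot: [0.073, 3.139, -0.0]
force: [6.5, 0.5, -0.7]
width: 0.008
gripper_force: 2.9
```

```bash
python3 - <<'E'
from h import *
go([.6185,-.0605,.178],1.5245)
s=arm.get_image("side")
a=cv2.resize(np.array(s["frame"])[160:230,260:340],None,fx=8,fy=8,interpolation=cv2.INTER_CUBIC)
cv2.imwrite("pics/c3.png",a[:,:,::-1])
for l in("jaw_tab","handle_grip"):
  for x in arm.place_of(l,s)[:2]: print(l,np.array(x["centre"])*[560,420],x["conf"])
E
```

```text
t 4.85 pos [ 0.6187 -0.0604  0.1777] j [-0.24  0.48  0.37  1.67 -0.2   1.03  1.72]
z [ 0.0014 -0.0001 -1.    ] yang 1.5240048464571836 F [ 6.4531  0.5318 -0.693 ] M [-0.0763 -1.3199  0.0052] 0.008058397685786242 2.8888757043750957
d cm tool [ 0.0226 -0.0095 -0.0335]
turn [-0.0001  0.0014 -0.0005]
jaw_tab [315.504 193.41 ] 0.61
jaw_tab [198.128 172.2  ] 0.2
handle_grip [279.328 208.782] 0.54
```

View pics/c3.png

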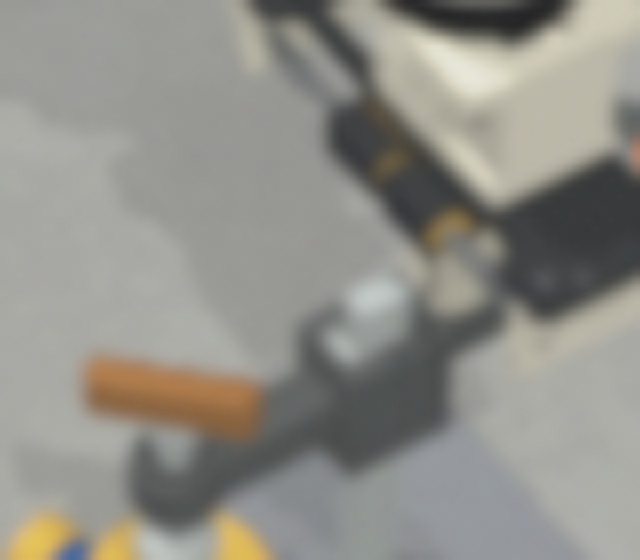

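>>> {"fn": "carry_out", "kwargs": {
  "claw": [0, 0, 0, 0],
  "delta_pos": [
    [0, 0, -0.4],
    [-0.4, 0, -0.4],
    [0, 0, 0],
    [0, 0, 0]
  ],
  "angular": [
    [0, 0, 0],
    [0, 0, 0],
    [0, 0, 0],
    [0, 0, 0]
  ]
}}

```text
clock: 5.4
position: [0.6213, -0.0606, 0.1853]
ee_rot: [-0.074, -3.139, -0.0]
force: [0.1, 0.7, -0.7]
width: 0.007
gripper_force: 0.0
```

>>> {"fn": "carry_out", "kwargs": {
  "claw": [0, 0, 0, 0, 0],
  "delta_pos": [
    [0, 0, 0.2],
    [0, 0, 0.2],
    [0, 0, 0.2],
    [0, 0, 0.1],
    [0, 0, 0]
  ],
  "angular": [
    [0, 0, 0],
    [0, 0, 0],
    [0, 0, 0],
    [0, 0, 0],
    [0, 0, 0]
  ]
}}

```text
clock: 5.9
position: [0.6218, -0.0606, 0.1785]
ee_rot: [-0.074, -3.14, -0.0]
force: [0.0, 0.5, -0.6]
width: 0.007
gripper_force: 0.0
```

>>> {"fn": "carry_out", "kwargs": {
  "claw": [0, 0, 0, 0, 0],
  "delta_pos": [
    [0, 0, 0.2],
    [0, 0, 0.2],
    [0, 0, 0.2],
    [0, 0, 0.2],
    [0, 0, 0]
  ],
  "angular": [
    [0, 0, 0],
    [0, 0, 0],
    [0, 0, 0],
    [0, 0, 0],
    [0, 0, 0]
  ]
}}

```text
clock: 6.4
position: [0.6219, -0.0606, 0.1704]
ee_rot: [-0.074, -3.14, -0.0]
force: [0.7, 0.5, 0.8]
width: 0.006
gripper_force: 0.0
```

```bash
python3 - <<'E'
from h import *
go([.6185,-.0605,.178],1.5245)
s=arm.get_image("side")
for l in("jaw_tab","handle_grip","foot"):
  for x in arm.place_of(l,s)[:1]: print(l,np.array(x["centre"])*[560,420],x["conf"])
for dz in(0,.01,.02,.035): print(dz,proj(s,[[.4985,-.0553,.211-dz],[.6195,-.0605,.184-dz]]).ravel())
E
```

```text
t 6.4 pos [ 0.6219 -0.0606  0.1704] j [-0.24  0.5   0.37  1.67 -0.2   1.02  1.72]
z [-0.0003  0.     -1.    ] yang 1.5239087316939446 F [0.6794 0.5433 0.7538] M [ 0.0512  0.0118 -0.0456] 0.00555170469410648 0.00010137062304238498
d cm tool [ 0.3379 -0.0084 -0.7604]
turn [ 0.     -0.0003 -0.0006]
jaw_tab [313.376 196.518] 0.5
handle_grip [277.592 210.294] 0.57
foot [284.088 229.32 ] 0.37
0 [280.405  206.966  316.3817 195.4359]
0.01 [280.4636 209.2726 316.2166 197.7018]
0.02 [280.5214 211.5496 316.0534 199.94  ]
0.035 [280.6069 214.9105 315.812  203.2467]
```

>>> {"fn": "carry_out", "kwargs": {
  "claw": [0, 0, 0],
  "delta_pos": [
    [0, 0, 0.15],
    [0, 0, 0.15],
    [0, 0, 0.15]
  ],
  "angular": [
    [0, 0, 0],
    [0, 0, 0],
    [0, 0, 0]
  ]
}}

```text
clock: 6.9
position: [0.6221, -0.0606, 0.1662]
ee_rot: [0.074, 3.14, 0.0]
force: [-0.5, 0.3, 2.3]
width: 0.004
gripper_force: 1.1
```

>>> {"fn": "carry_out", "kwargs": {
  "claw": [0, 0, 0],
  "delta_pos": [
    [0, 0, 0.15],
    [0, 0, 0.15],
    [0, 0, 0.15]
  ],
  "angular": [
    [0, 0, 0],
    [0, 0, 0],
    [0, 0, 0]
  ]
}}

```text
clock: 7.2
position: [0.6221, -0.0606, 0.1616]
ee_rot: [0.074, 3.141, 0.0]
force: [-1.0, -0.5, 3.5]
width: 0.002
gripper_force: 1.2
```

>>> {"fn": "carry_out", "kwargs": {
  "claw": [0, 0, 0, 0, 0],
  "delta_pos": [
    [0, 0, 0.15],
    [0, 0, 0.15],
    [0, 0, 0.15],
    [0, 0, 0.15],
    [0, 0, 0.15]
  ],
  "angular": [
    [0, 0, 0],
    [0, 0, 0],
    [0, 0, 0],
    [0, 0, 0],
    [0, 0, 0]
  ]
}}

```text
clock: 7.7
position: [0.622, -0.0606, 0.1541]
ee_rot: [0.074, 3.141, 0.0]
force: [-0.0, 0.2, 1.9]
width: 0.003
gripper_force: 1.2
```

>>> {"fn": "carry_out", "kwargs": {
  "claw": [0, 0, 0],
  "delta_pos": [
    [0, 0, 0.1],
    [0, 0, 0.1],
    [0, 0, 0.1]
  ],
  "angular": [
    [0, 0, 0],
    [0, 0, 0],
    [0, 0, 0]
  ]
}}

```text
clock: 8.0
position: [0.6222, -0.0606, 0.1513]
ee_rot: [0.073, 3.14, 0.0]
force: [0.8, -0.2, 4.6]
width: 0.007
gripper_force: 2.1
```

>>> {"fn": "carry_out", "kwargs": {
  "claw": [0, 0, 0],
  "delta_pos": [
    [0, 0, 0.1],
    [0, 0, 0.1],
    [0, 0, 0]
  ],
  "angular": [
    [0, 0, 0],
    [0, 0, 0],
    [0, 0, 0]
  ]
}}

```text
clock: 8.3
position: [0.6225, -0.0606, 0.1495]
ee_rot: [0.074, 3.14, 0.0]
force: [1.2, -0.4, 4.4]
width: 0.004
gripper_force: 1.9
```

>>> {"fn": "carry_out", "kwargs": {
  "claw": [0, 0, 0],
  "delta_pos": [
    [0, 0, 0.1],
    [0, 0, 0.1],
    [0, 0, 0]
  ],
  "angular": [
    [0, 0, 0],
    [0, 0, 0],
    [0, 0, 0]
  ]
}}

```text
clock: 8.6
position: [0.6228, -0.0606, 0.1476]
ee_rot: [0.073, 3.139, -0.0]
force: [2.6, -0.3, 4.4]
width: 0.006
gripper_force: 2.2
```

>>> {"fn": "carry_out", "kwargs": {
  "claw": [0, 0],
  "delta_pos": [
    [0, 0, 0.1],
    [0, 0, 0]
  ],
  "angular": [
    [0, 0, 0],
    [0, 0, 0]
  ]
}}

```text
clock: 8.8
position: [0.6229, -0.0607, 0.1467]
ee_rot: [0.074, 3.139, -0.0]
force: [3.6, -0.0, 5.2]
width: 0.006
gripper_force: 2.4
```

>>> {"fn": "carry_out", "kwargs": {
  "claw": [0, 0],
  "delta_pos": [
    [0, 0, 0.1],
    [0, 0, 0]
  ],
  "angular": [
    [0, 0, 0],
    [0, 0, 0]
  ]
}}

```text
clock: 9.0
position: [0.623, -0.0607, 0.1457]
ee_rot: [0.073, 3.138, -0.0]
force: [3.3, -0.1, 5.4]
width: 0.005
gripper_force: 2.6
```

>>> {"fn": "carry_out", "kwargs": {
  "claw": [0, 0],
  "delta_pos": [
    [0, 0, 0.1],
    [0, 0, 0]
  ],
  "angular": [
    [0, 0, 0],
    [0, 0, 0]
  ]
}}

```text
clock: 9.2
position: [0.6232, -0.0607, 0.1451]
ee_rot: [0.074, 3.138, 0.0]
force: [2.4, 0.8, 6.9]
width: 0.005
gripper_force: 3.8
```

>>> {"fn": "carry_out", "kwargs": {
  "claw": [0, 0],
  "delta_pos": [
    [0, 0, 0.07],
    [0, 0, 0]
  ],
  "angular": [
    [0, 0, 0],
    [0, 0, 0]
  ]
}}

```text
clock: 9.4
position: [0.6233, -0.0607, 0.1448]
ee_rot: [0.074, 3.138, 0.0]
force: [1.4, -0.6, 10.6]
width: 0.007
gripper_force: 5.4
```

>>> {"fn": "carry_out", "kwargs": {
  "claw": [0, 0],
  "delta_pos": [
    [0, 0, 0.07],
    [0, 0, 0]
  ],
  "angular": [
    [0, 0, 0],
    [0, 0, 0]
  ]
}}

```text
clock: 9.6
position: [0.6234, -0.0607, 0.1445]
ee_rot: [0.074, 3.137, 0.0]
force: [0.4, 0.3, 14.0]
width: 0.006
gripper_force: 6.9
```

>>> {"fn": "carry_out", "kwargs": {
  "claw": [0, 0],
  "delta_pos": [
    [0, 0, 0.06],
    [0, 0, 0]
  ],
  "angular": [
    [0, 0, 0],
    [0, 0, 0]
  ]
}}

```text
clock: 9.8
position: [0.6234, -0.0607, 0.1442]
ee_rot: [0.073, 3.137, 0.001]
force: [-1.3, 0.4, 17.4]
width: 0.002
gripper_force: 8.5
```

>>> {"fn": "carry_out", "kwargs": {
  "claw": [0, 0, 0, 0, 0, 0, 0, 0, 0, 0],
  "delta_pos": [
    [-0.1, 0, -0.3],
    [-0.2, 0, -1],
    [0, 0, -2],
    [0, 0, -3],
    [0, 0, -4],
    [0, 0, -4],
    [0, 0, 0],
    [0, 0, 0],
    [0, 0, 0],
    [0, 0, 0]
  ],
  "angular": [
    [0, 0, 0],
    [0, 0, 0],
    [0, 0, 0],
    [0, 0, 0.12],
    [0, 0, 0.12],
    [0, 0, 0.12],
    [0, 0, 0.12],
    [0, 0, 0.12],
    [0, 0, 0.12],
    [0, 0, 0]
  ]
}}

```text
clock: 10.8
position: [0.6245, -0.0605, 0.285]
ee_rot: [-1.177, -2.911, 0.001]
force: [0.2, 0.1, 0.3]
width: 0.004
gripper_force: 0.0
```

```bash
python3 - <<'E'
from h import *
go([.4985,-.0553,.178],.764)
E
```

```text
t 10.8 pos [ 0.6245 -0.0605  0.285 ] j [-0.37  0.43  0.58  1.51 -0.24  1.27  1.04]
z [-0.0014 -0.0001 -1.    ] yang 0.8021505060328014 F [0.2008 0.0525 0.3073] M [-0.0386  0.0206 -0.0321] 0.004302423908248431 0.0
d cm tool [ 9.4101 -8.3752 10.7207]
turn [-0.001  -0.0009  0.0382]
```

```bash
python3 - <<'E'
from h import *
s=arm.get_image("side");t=arm.get_image("top")
for l in("jaw_tab","handle_grip","foot","meter"):
  for n,p in(("s",s),("t",t)):
    for x in arm.place_of(l,p)[:2]: print(l,n,np.array(x["centre"])*[560,420],round(x["conf"],2))
print(proj(s,[[.4985,-.0553,.178],[.501,-.0553,.02]]).ravel())
a=cv2.resize(np.array(s["frame"])[170:260,240:340],None,fx=4,fy=4,interpolation=cv2.INTER_CUBIC)
b=cv2.resize(np.array(t["frame"])[160:250,240:330],None,fx=4,fy=4,interpolation=cv2.INTER_CUBIC)
cv2.imwrite("pics/c4.png",np.hstack([a,b])[:,:,::-1])
E
```

```text
jaw_tab s [316.68  203.616] 0.37
handle_grip s [281.176 210.798] 0.67
handle_grip s [316.792 203.406] 0.35
foot s [281.176 230.496] 0.61
meter s [283.584 246.12 ] 0.9
meter s [214.312 214.284] 0.79
meter t [203.28  271.908] 0.83
meter t [360.976 283.29 ] 0.57
[280.5956 214.4661 282.0781 245.9931]
```

View pics/c4.png

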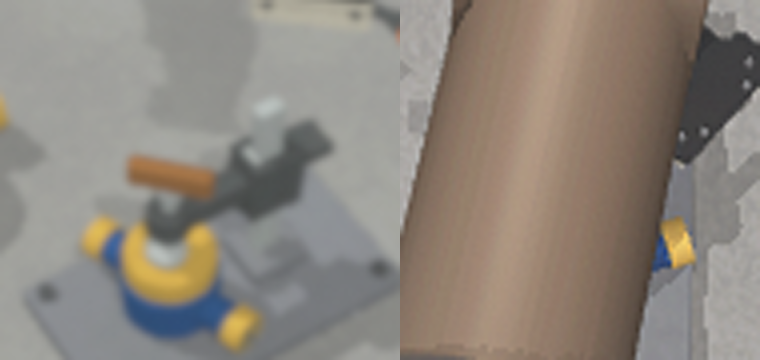

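The side crop shows the jaw down and tipped. The handle is at about (283,213.7) in the full image, so it sits about 4 mm further in +x and near z=0.177. The meter is upright. I'll approach the handle with the tool leaned to match.

>>> {"fn": "carry_out", "kwargs": {
  "claw": [4.5, 4.5, 4.5, 4.5, 4.5, 4.5, 4.5, 4.5],
  "delta_pos": [
    [2.3, -2.05, 0],
    [2.3, -2.05, 0],
    [2.3, -2.05, 0],
    [2.3, -2.05, 1],
    [0, 0, 2],
    [0, 0, 2],
    [0, 0, 2],
    [0, 0, 0]
  ],
  "angular": [
    [0, 0, 0.02],
    [0, 0, 0.018],
    [0, 0, 0],
    [0, 0, 0],
    [0, 0, 0],
    [0.043, 0.0415, 0],
    [0, 0, 0],
    [0, 0, 0]
  ]
}}

```text
clock: 12.1
position: [0.4994, -0.0528, 0.2133]
ee_rot: [-1.207, -2.837, 0.039]
force: [-0.8, -0.3, 0.8]
width: 0.493
gripper_force: 0.0
```

```bash
python3 - <<'E'
from h import *
go([.502,-.0555,.162],.764)
E
```

```text
t 12.1 pos [ 0.4994 -0.0528  0.2133] j [-0.45  0.31  0.58  1.87 -0.18  1.08  0.97]
z [-0.0637 -0.0004 -0.998 ] yang 0.7672435680979209 F [-0.7847 -0.3058  0.8205] M [-0.015  -0.0603  0.0449] 0.4927314325436156 0.0
d cm tool [-0.595   0.2344  5.1006]
turn [-0.0463 -0.0439  0.0022]
```

>>> {"fn": "carry_out", "kwargs": {
  "claw": [4.5, 4.5, 4.5, 4.5, 4.5, 4.5],
  "delta_pos": [
    [-0.6, 0.23, 0],
    [0, 0, 1.5],
    [0, 0, 1.5],
    [0, 0, 1.3],
    [0, 0, 0.8],
    [0, 0, 0]
  ],
  "angular": [
    [0, 0, 0],
    [0, 0, 0],
    [0, 0, 0],
    [0, 0, 0],
    [0, 0, 0],
    [0, 0, 0]
  ]
}}

```text
clock: 12.7
position: [0.5033, -0.0558, 0.1636]
ee_rot: [-1.209, -2.839, 0.036]
force: [0.1, -1.2, 0.2]
width: 0.49
gripper_force: 0.0
```

```bash
python3 - <<'E'
from h import *
go([.502,-.0555,.162],.764)
s=arm.get_image("side")
a=cv2.resize(np.array(s["frame"])[160:240,240:340],None,fx=6,fy=6,interpolation=cv2.INTER_CUBIC)
cv2.imwrite("pics/c5.png",a[:,:,::-1])
E
```

```text
t 12.7 pos [ 0.5033 -0.0558  0.1636] j [-0.42  0.37  0.56  1.92 -0.23  0.97  1.02]
z [-0.0606  0.0001 -0.9982] yang 0.766763336564102 F [ 0.1469 -1.1502  0.2331] M [-0.0676 -0.042  -0.0035] 0.4899612597194829 0.0
d cm tool [ 0.1017 -0.0696  0.1657]
turn [-0.0437 -0.0421  0.0018]
```

View pics/c5.png

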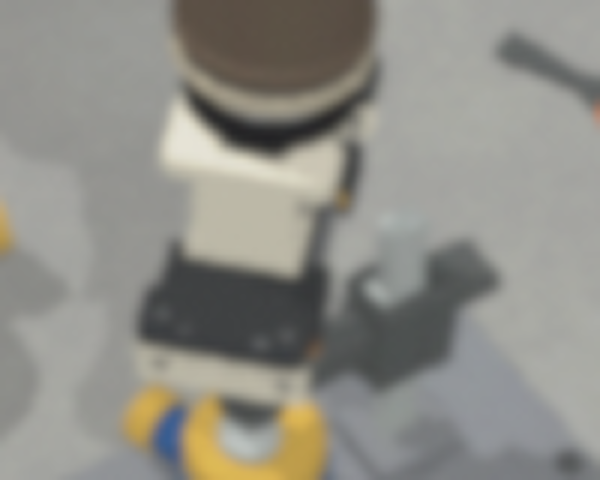

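The side crop shows the gripper straddling the handle, clear of the bar. I'll close gently.

>>> {"fn": "carry_out", "kwargs": {
  "claw": [1, 1, 1, 1, 1, 1, 1],
  "delta_pos": [
    [0, 0, 0],
    [0, 0, 0],
    [0, 0, 0],
    [0, 0, 0],
    [0, 0, 0],
    [0, 0, 0],
    [0, 0, 0]
  ],
  "angular": [
    [0, 0, 0],
    [0, 0, 0],
    [0, 0, 0],
    [0, 0, 0],
    [0, 0, 0],
    [0, 0, 0],
    [0, 0, 0]
  ],
  "force": 5
}}

```text
clock: 13.45
position: [0.5034, -0.0562, 0.1644]
ee_rot: [-1.21, -2.839, 0.036]
force: [-2.3, -1.9, 5.8]
width: 0.152
gripper_force: 7.3
```

```bash
python3 - <<'E'
from h import *
go([.502,-.0555,.162],.764)
E
```

```text
t 13.45 pos [ 0.5034 -0.0562  0.1644] j [-0.42  0.37  0.56  1.92 -0.23  0.97  1.02]
z [-0.0598 -0.0001 -0.9982] yang 0.7662904260829865 F [-2.3242 -1.9481  5.8102] M [-0.2733  0.5538  0.0254] 0.152423471504279 7.298248708248138
d cm tool [ 0.1405 -0.0393  0.2508]
turn [-0.0432 -0.0414  0.0014]
```

>>> {"fn": "carry_out", "kwargs": {
  "claw": [1, 1, 1],
  "delta_pos": [
    [0, -0.04, -0.08],
    [0, 0, 0],
    [0, 0, 0]
  ],
  "angular": [
    [0, 0, 0],
    [0, 0, 0],
    [0, 0, 0]
  ],
  "force": 25
}}

```text
clock: 13.75
position: [0.5033, -0.0562, 0.1647]
ee_rot: [-1.209, -2.84, 0.036]
force: [1.0, -1.3, -2.5]
width: 0.152
gripper_force: 26.9
```

```bash
cat >> h.py <<'E'
def m():
    s=arm.observe();R=Ro.from_rotvec(s["ee_rot"]).as_matrix()
    print("t",round(s["clock"],2),"pos",s["position"],"yang",np.arctan2(R[1,1],R[0,1]),"j7",s["joints"][6],"F",s["force"],"Mtool",R.T@s["ft_torque"],"Ftool",R.T@s["force"],"w",s["width"],s["gripper_force"])
E
python3 -c "
from h import *
m()"
```

```text
t 13.75 pos [ 0.5033 -0.0562  0.1647] yang 0.7666475840619921 j7 1.02013273031707 F [ 1.0322 -1.3449 -2.4635] Mtool [ 0.2095 -0.4746  0.0072] Ftool [-1.7853 -0.0829  2.3977] w 0.15232395030622256 26.908576455898583
```

>>> {"fn": "carry_out", "kwargs": {
  "claw": [1, 1, 1, 1, 1, 1],
  "delta_pos": [
    [0, 0, 0],
    [0, 0, 0],
    [0, 0, 0],
    [0, 0, 0],
    [0, 0, 0],
    [0, 0, 0]
  ],
  "angular": [
    [0, 0, 0.1],
    [0, 0, 0.1],
    [0, 0, 0.1],
    [0, 0, 0.1],
    [0, 0, 0.1],
    [0, 0, 0]
  ]
}}

```text
clock: 14.35
position: [0.5031, -0.0561, 0.1646]
ee_rot: [-1.879, -2.457, 0.058]
force: [-1.1, -2.3, -2.3]
width: 0.15
gripper_force: 28.1
```

```bash
python3 -c "
from h import *
m()"
```

```text
t 14.35 pos [ 0.5031 -0.0561  0.1646] yang 0.2652965774670862 j7 0.5864343853951208 F [-1.1156 -2.3128 -2.2662] Mtool [ 0.1861 -0.6245 -0.2404] Ftool [-1.9752 -1.5475  2.331 ] w 0.1503792319337276 28.080256464891136
```

>>> {"fn": "carry_out", "kwargs": {
  "claw": [1, 1],
  "delta_pos": [
    [0, 0, 0],
    [0, 0, 0]
  ],
  "angular": [
    [0, 0, 0],
    [0, 0, 0]
  ]
}}

```text
clock: 14.55
position: [0.5031, -0.0561, 0.1646]
ee_rot: [-1.875, -2.46, 0.057]
force: [-0.5, -2.9, -4.0]
width: 0.148
gripper_force: 27.8
```

```bash
cat >> h.py <<'E'
def mm(n=6):
    L=[]
    for _ in range(n):
        s=arm.observe();R=Ro.from_rotvec(s["ee_rot"]).as_matrix()
        L.append(np.r_[R.T@s["ft_torque"],R.T@s["force"],s["clock"]]); arm.get_image("side")
    L=np.array(L);print("Mz",L[:,2],"mean",L.mean(0)); m()
E
python3 -c "
from h import *
mm()"
```

```text
Mz [-0.2376 -0.2227 -0.2151 -0.1846 -0.1978 -0.2281] mean [ 0.2171 -0.7259 -0.2143 -2.9173 -0.6059  5.3518 14.675 ]
t 14.85 pos [ 0.503  -0.0561  0.1647] yang 0.26665722059931934 j7 0.5879638124910745 F [-1.8561 -2.717  -6.3744] Mtool [ 0.2951 -0.7786 -0.2743] Ftool [-2.2358 -2.1322  6.4742] w 0.14755175053048783 27.61970975669101
```

>>> {"fn": "carry_out", "kwargs": {
  "claw": [1, 1, 1, 1, 1],
  "delta_pos": [
    [-0.03, 0, 0.05],
    [0, 0, 0.02],
    [0, 0, 0],
    [0, 0, 0],
    [0, 0, 0]
  ],
  "angular": [
    [0, 0, 0.1],
    [0, 0, 0.1],
    [0, 0, 0.1],
    [0, 0, 0],
    [0, 0, 0]
  ]
}}

```text
clock: 15.35
position: [0.503, -0.0562, 0.1643]
ee_rot: [-2.225, -2.157, 0.067]
force: [-5.4, -2.8, 2.9]
width: 0.149
gripper_force: 28.8
```

```bash
python3 -c "
from h import *
mm(10)"
```

```text
Mz [-0.2636 -0.1478 -0.2092 -0.276  -0.2651 -0.2439 -0.2743 -0.2583 -0.2342
 -0.1484] mean [ 1.1907 -0.5733 -0.2321 -2.1857 -5.0438 -2.6758 15.575 ]
t 15.85 pos [ 0.503  -0.0563  0.1642] yang -0.031916550250411235 j7 0.33687983307726643 F [-4.7677 -2.116   3.0222] Mtool [ 1.1732 -0.5078 -0.2344] Ftool [-2.2704 -4.8714 -2.7306] w 0.15172302891206352 28.8679944165051
```

>>> {"fn": "carry_out", "kwargs": {
  "claw": [1, 1, 1, 1, 1],
  "delta_pos": [
    [-0.02, -0.05, -0.02],
    [0, 0, 0],
    [0, 0, 0],
    [0, 0, 0],
    [0, 0, 0]
  ],
  "angular": [
    [0, 0, 0.1],
    [0, 0, 0.1],
    [0, 0, 0.1],
    [0, 0, 0],
    [0, 0, 0]
  ]
}}

```text
clock: 16.35
position: [0.5026, -0.0563, 0.1642]
ee_rot: [-2.527, -1.805, 0.076]
force: [-2.8, -1.7, -2.0]
width: 0.147
gripper_force: 28.1
```

```bash
python3 -c "
from h import *
mm(18)"
```

```text
Mz [-0.257  -0.2501 -0.29   -0.2622 -0.2607 -0.3629 -0.2704 -0.3308 -0.2827
 -0.2506 -0.2906 -0.3097 -0.2677 -0.2952 -0.3248 -0.3799 -0.2649 -0.2837] mean [ 0.7199 -0.5331 -0.2908 -1.6956 -2.9572  3.6379 16.775 ]
t 17.25 pos [ 0.5027 -0.0564  0.1643] yang -0.3345627417782706 j7 0.08576439297149713 F [-4.928  -0.2999 -4.5662] Mtool [ 0.8652 -0.4524 -0.2272] Ftool [-1.8072 -4.2895  4.8538] w 0.15183669360625265 27.805493439082056
```

```bash
python3 -c "
from h import *
mm(60)"
```

```text
Mz [-0.2272 -0.2605 -0.3521 -0.3164 -0.2683 -0.3084 -0.2921 -0.2742 -0.301
 -0.3445 -0.2621 -0.3305 -0.3097 -0.3061 -0.3073 -0.3164 -0.313  -0.2671
 -0.2701 -0.2862 -0.2482 -0.3003 -0.2306 -0.2805 -0.2439 -0.3042 -0.2235
 -0.2732 -0.3099 -0.2456 -0.2502 -0.2674 -0.2645 -0.2901 -0.3256 -0.2656
 -0.3038 -0.2374 -0.3108 -0.2825 -0.2658 -0.2857 -0.2834 -0.2754 -0.2893
 -0.2957 -0.3299 -0.2973 -0.2552 -0.2897 -0.3337 -0.2918 -0.2762 -0.2819
 -0.3096 -0.2658 -0.2424 -0.2143 -0.2878 -0.2333] mean [ 1.0925 -0.391  -0.2829 -1.4577 -4.5297  5.3945 18.725 ]
t 20.25 pos [ 0.5027 -0.0564  0.1643] yang -0.3346358337745027 j7 0.08572304406689832 F [-4.1504  0.2131 -5.2828] Mtool [ 1.1241 -0.4556 -0.2704] Ftool [-1.0546 -3.6839  5.5224] w 0.1482926494316645 27.66818099655211
```

>>> {"fn": "carry_out", "kwargs": {
  "claw": [1, 1, 1, 1],
  "delta_pos": [
    [-0.02, -0.05, 0.05],
    [0, 0, 0],
    [0, 0, 0],
    [0, 0, 0]
  ],
  "angular": [
    [0, 0, 0.05],
    [0, 0, 0],
    [0, 0, 0],
    [0, 0, 0]
  ]
}}

```text
clock: 20.65
position: [0.5026, -0.0565, 0.1641]
ee_rot: [-2.575, -1.739, 0.076]
force: [-4.6, 1.6, -0.9]
width: 0.15
gripper_force: 28.3
```

```bash
python3 -c "
from h import *
mm(40)"
```

```text
Mz [-0.3277 -0.2981 -0.3219 -0.2774 -0.3097 -0.3155 -0.2843 -0.3226 -0.2554
 -0.3074 -0.3256 -0.3165 -0.2855 -0.3378 -0.3428 -0.2484 -0.3028 -0.2727
 -0.3271 -0.3062 -0.3021 -0.2995 -0.2685 -0.3326 -0.293  -0.3674 -0.2822
 -0.2465 -0.2828 -0.3532 -0.314  -0.3172 -0.2617 -0.308  -0.2794 -0.2453
 -0.2887 -0.3173 -0.3096 -0.2673] mean [ 0.8504 -0.0903 -0.3006  0.0272 -3.5481 -3.0117 21.625 ]
t 22.65 pos [ 0.5025 -0.0565  0.164 ] yang -0.384649023857881 j7 0.04515637236962201 F [-2.7646  1.2553  4.6107] Mtool [ 0.5889  0.0442 -0.3087] Ftool [ 0.0277 -3.283  -4.4383] w 0.14715898939344352 29.097015894949436
```

>>> {"fn": "carry_out", "kwargs": {
  "claw": [4.5, 4.5, 4.5, 4.5, 4.5, 4.5, 4.5, 4.5, 4.5, 4.5, 4.5, 4.5, 4.5],
  "delta_pos": [
    [0, 0, 0],
    [0, 0, 0],
    [0, 0, 0],
    [0, 0, 0],
    [0, 0, -0.5],
    [0, 0, -1.5],
    [0, 0, -3],
    [0, 0, -4],
    [0, 0, -4],
    [3, -3, 0],
    [3, -3, 0],
    [3, -3, 0],
    [0, 0, 0]
  ],
  "angular": [
    [0, 0, 0],
    [0, 0, 0],
    [0, 0, 0],
    [0, 0, 0],
    [0, 0, 0],
    [0, 0, 0],
    [0, 0, 0],
    [0, 0, 0],
    [0, 0, 0],
    [0, 0, 0],
    [0, 0, 0],
    [0, 0, 0],
    [0, 0, 0]
  ]
}}

```text
clock: 23.95
position: [0.4586, 0.0666, 0.2966]
ee_rot: [-2.566, -1.747, 0.077]
force: [-0.2, 0.4, -0.6]
width: 0.491
gripper_force: 0.0
```

```bash
python3 - <<'E'
from h import *
m()
s=arm.get_image("side");t=arm.get_image("top")
a=cv2.resize(np.array(s["frame"])[170:270,240:340],None,fx=4,fy=4,interpolation=cv2.INTER_CUBIC)
b=cv2.resize(np.array(t["frame"])[160:260,240:340],None,fx=4,fy=4,interpolation=cv2.INTER_CUBIC)
cv2.imwrite("pics/c6.png",np.hstack([a,b])[:,:,::-1])
E
```

```text
t 23.95 pos [0.4586 0.0666 0.2966] yang -0.37562208537471076 j7 -0.4108544531098418 F [-0.227   0.4056 -0.6486] Mtool [-0.0303 -0.1305  0.0271] Ftool [ 0.3076 -0.3219  0.6621] w 0.49082930798821167 0.0
```

View pics/c6.png

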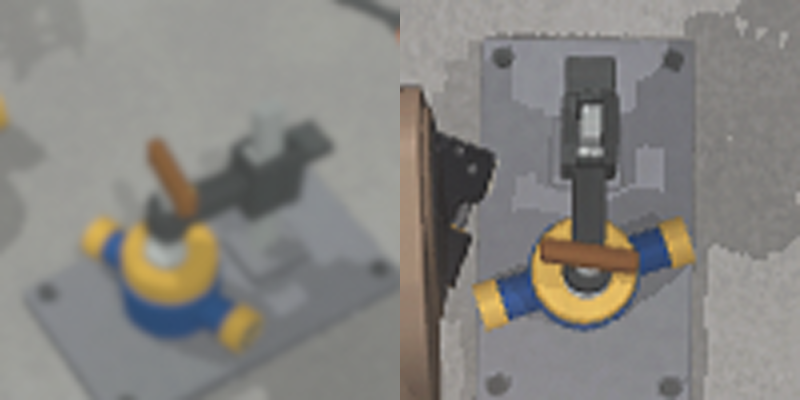

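The final crops show the handle turned about 0.93 rad clockwise, the jaw tipped, the meter unmoved, and the gripper clear.

```bash
python3 -c "
from h import *
print(arm.sign_off())"
```

```text
the job is handed in; nothing more can be done
None
```

The jaw was pushed down until it tipped and bound, then the screw was tightened to about 60 N (estimated from a handle moment of 0.30 N m); the meter did not visibly move, the gripper is clear, and the job is handed in.

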